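# Fetch the sample jar from behind the reagent bottles and load the analyser

### The arm

A 6-joint arm with a two-finger parallel gripper is mounted at the origin on the work surface. World frame = base frame: x ahead of the robot, y to its left, z up, the work surface at z = 0. Lengths are in m, angles in rad, forces in N, time in s.
With the tool pointing down it reaches from about 0.35 to 0.975 m from the base axis. Payload 17.4 kg.
Tool frame: the origin (TCP) lies where the fingers leave the gripper's body, on its centre line; the fingertips stand 73 mm ahead of it and the grasp point (between the pads) lies 54 mm ahead of it; z points along the fingers, y is the line along which they close (so a half turn about z gives the same grasp; the last joint's range is limited). The gripper opens to 85 mm and grips with 20 to 120 N. Pads are 22 mm wide; open, the fingers measure 114 mm over their backs; the gripper's body (76 mm by 85 mm) begins 54 mm behind the grasp point. The pads swing forward as they close: fully open they stand 13 mm farther back than shut.
Start: joints at [-1.276, 0.116, 1.442, -0, 1.584, -0.038], TCP at [0.221, -0.638, 0.304] pointing down, gripper open.
Joint ranges: [-2.83, 2.83], [-0.83, 2.19], [0.07, 2.5], [-1.14, 4.28], [0.01, 3], [-2.97, 2.97]. Speed limits (rad/s): [1.89, 1.89, 2.22, 3.14, 3.14, 3.14].

### API

Orientations are given as a unit quaternion [w, x, y, z].
In Python, from station import manip, eyes gives the robot as it stands.
- The arm moves only by the shell command python3 -m jog 'ROWS' [OPENING] [FORCE]. ROWS is JSON, one flat list of numbers, 4 for each row, row after row: the shift along the tool's x, y, z in cm, then the turn about the tool's z in degrees. A call has 1 to 5 rows; each row shifts and turns the commanded pose from where the row before left it, along the tool's axes as they then stand; what a row does not reach is not made up. A row lasts 1/10 s, in which the tool goes at most 50 mm and 8.59 degrees, less where a joint would pass 70% of its speed; a pose out of reach is approached as far as the arm can. A call with a gripper value outside its range is refused whole. OPENING is the finger opening in cm, from 0 to 8.54, set as the call begins (- or left out, the last holds). The fingers move at their own pace and stop on an object; FORCE is the grip in N (left out, the last holds). Time passes only in rows, so rows that do not move let the fingers close. It gives the time, the measured TCP pose, the force and the opening at its end, in the units of the state.
- manip.read_state(): the state, without advancing time (a new reading comes with each control period).
- eyes.camera(name): name is "scene" or "top"; returns a dict with "img" (420x560x3 uint8, red, green, blue), "camera_matrix" (3x3 intrinsics, pixels), "world_to_cam" (4x4, takes a point from world to camera coordinates). Camera axes: x right, y down, z forward; pixel columns grow to the right and rows downward; lengths in m; the calibration is good to about 2 mm. A picture is of the moment at which its call begins. There is no depth.
- manip.finish_job(): hands the job in, once; it reports no verdict.
The state is a dict: "t": time; "joints": joint angles; "qvel": joint speeds; "joint_efforts": joint torques, N m; "tcp_pos": TCP position; "orientation": TCP orientation; "contact_force": force on the tool from outside, world axes, zero at the start; "torque": the same for the moment, N m; "gripper_width": finger opening in m.
Only numpy, scipy, OpenCV 4.12 (cv2) and the standard library are available. Lean on these libraries where they do the work, as an engineer would, in place of code of your own. Each camera call takes 0.05 s, during which the arm holds its last target. There are 200 camera calls.

### The job

The amber sample jar with the yellow lid is boxed in behind the two tall reagent bottles on the grey caddy: first stand both bottles in the empty dark tray, then put the jar into the round well of the white analyser, and only then put each bottle back centred on the caddy pad of its own colour (blue on blue, red on red). Keep the jar and the bottles upright throughout and leave the tube rack, the green-capped pot and the handheld meter alone.

Things in the scene. Friction and masses are not known exactly. Their poses are not given: they have to be found in the camera images.
- blue_bottle_center (a point): Tall white reagent bottle, blue cap and band, loose: 110 mm high, straight round body 48 mm across up to 88 mm above its base, then a shoulder and 30 mm cap; about 0.22 kg. The point is on its axis, half-way up (55 mm above its base), z up. It starts upright on the blue pad. The two bottles stand side by side, axes 76 mm apart (28 mm between them); the jar's top is 67 mm lower than theirs.
- red_bottle_center (a point): Tall white reagent bottle, red cap and band, loose: 110 mm high, straight round body 48 mm across up to 88 mm above its base, then a shoulder and 30 mm cap; about 0.22 kg. The point is on its axis, half-way up (55 mm above its base), z up. It starts upright on the red pad. The two bottles stand side by side, axes 76 mm apart (28 mm between them); the jar's top is 67 mm lower than theirs.
- jar_center (a point): Round amber sample jar with a yellow lid, loose: 50 mm across, 46 mm high, straight-sided, about 0.09 kg. The point is at its centre (23 mm above its base). It starts upright on the caddy plate (164 x 130 mm, top 12 mm above the bench, 5 mm lips left and right), 52 mm behind the row of bottles as the robot sees it and midway between them; the bottles bar a gripper from it.
- blue_pad: Flat blue pad fixed on the caddy, 52 x 68 x 3 mm, the home of the blue bottle. Origin at the centre of its underside; its top is 3 mm higher, 15 mm above the bench. x points from the robot's side to the far side of the caddy (towards the jar), y along the row of the two pads, z up.
- red_pad: Flat red pad fixed on the caddy, 52 x 68 x 3 mm, the home of the red bottle. Origin at the centre of its underside; its top is 3 mm higher, 15 mm above the bench. x points from the robot's side to the far side of the caddy (towards the jar), y along the row of the two pads, z up.
- tray_in (a point): Dark steel tray, fixed, 220 x 120 mm outside, walls 4 mm thick and 20 mm high, empty at the start, on the left or on the right of the caddy. The point is the centre of its inner floor; x runs along its 220 mm side, y along its 120 mm side. The two bottles fit in it one behind the other along x, 50 mm either side of the centre.
- well (a point): Well of the white bench analyser (fixed, 190 x 160 mm, on the other side of the caddy from the tray). The point is the centre of its floor, 48 mm above the bench; a black round cup 66 mm across inside, rim 4 mm above its floor and 7 mm above the deck. x points to the screen, whose housing begins 71 mm from the well's centre and rises 40 mm above the well's floor.
- tube_rack: Bystander, loose: blue rack of capped tubes, 55 x 125 x 72 mm, beyond the caddy. Origin at the centre of its underside. Leave alone.
- pot: Bystander, loose: white pot with a green cap, 48 mm across, 70 mm high, at the far left. Origin at the centre of its underside. Leave alone.
- meter: Bystander, loose: blue handheld meter lying flat, 55 x 95 x 16 mm, at the far right. Origin at the centre of its underside. Leave alone.

How it is judged:
By the outcome, as a careful person would: the job done as asked, in the order asked, and still so for the second after the job is handed in, with the robot touching nothing.
It also fails if it takes over 120 s, if anything falls off the work surface, if the arm or the gripper's body presses on something with over 40 N, if the wrist force passes 120 N, or if a joint passes its speed limit or range.

## Working session

There is one attempt and no reset: what is moved stays moved. The work goes in short steps, Python scripts to look and compute and a shell command to move; the robot and the scene stay as the last step left them, time stands still between calls to the robot, and variables do not carry over. Pictures are saved under pics/ and viewed, on a budget of 14 in all, crops included, one or two more only if the job needs it, and the job is handed in when it is done.

```bash
ls; mkdir -p pics
python3 - <<'E'
from station import manip, eyes
import cv2,numpy as np
for n in("scene","top"):
    c=eyes.camera(n); cv2.imwrite(f"pics/{n}0.png",cv2.cvtColor(c["img"],cv2.COLOR_RGB2BGR)); print(n,c["camera_matrix"],np.round(c["world_to_cam"],4))
print(manip.read_state())
E
```

```text
pics
scene [[535.17792587   0.         283.99810052]
 [  0.         535.17792587 205.26266495]
 [  0.           0.           1.        ]] [[ 0.5507  0.8347 -0.0072 -0.3465]
 [ 0.4752 -0.3206 -0.8194 -0.2206]
 [-0.6862  0.4478 -0.5732  1.6549]
 [ 0.      0.      0.      1.    ]]
top [[540.10624164   0.         283.72269625]
 [  0.         540.10624164 208.64592919]
 [  0.           0.           1.        ]] [[-0.0029 -1.      0.0047  0.0078]
 [-0.9863  0.0021 -0.1652  0.6125]
 [ 0.1652 -0.0051 -0.9863  1.0903]
 [ 0.      0.      0.      1.    ]]
{'t': 0.1, 'joints': array([-1.27578041e+00,  1.16410377e-01,  1.44222207e+00, -2.07386869e-06,
        1.58399661e+00, -3.78206673e-02]), 'qvel': array([-0.00182697, -0.0028782 , -0.00358785,  0.00050543, -0.0006395 ,
        0.00021062]), 'joint_efforts': array([ 2.20066780e-03, -7.33668494e+01, -6.33786678e+01, -7.36377410e-05,
        5.18229586e-03, -1.75352648e-05]), 'tcp_pos': array([ 0.22048671, -0.63786188,  0.30323994]), 'orientation': array([-5.13788698e-04,  9.86184275e-01,  1.65651161e-01, -6.74841349e-05]), 'contact_force': array([-0.34711051, -0.39764997,  0.46153306]), 'torque': array([-0.00536908,  0.0286275 ,  0.04154535]), 'gripper_width': 0.08565157200021575}
```

View pics/top0.png

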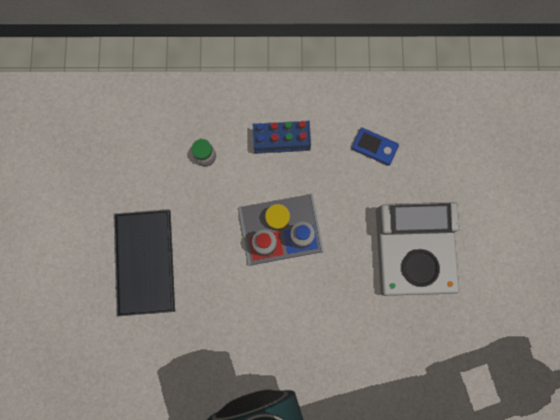

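View pics/scene0.png

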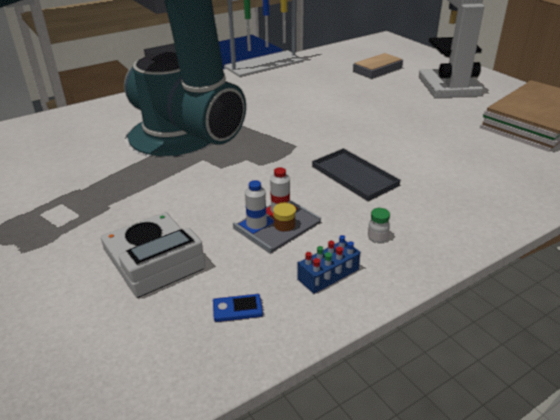

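The top view shows the tray on the left (about 145,262), the caddy in the middle (red cap 264,241; blue cap 302,234; jar lid 278,216) and the well on the right (420,267). The scene view agrees. I'll enlarge the top view to read the positions more closely.

```bash
cat > h.py <<'E'
from station import manip, eyes
import cv2,numpy as np
def cam(n): return eyes.camera(n)
def px2w(c,u,v,z):
    K,T=c["camera_matrix"],c["world_to_cam"]; R,t=T[:3,:3],T[:3,3]
    d=R.T@np.linalg.inv(K)@[u,v,1.]; o=-R.T@t
    return o+d*(z-o[2])/d[2]
def w2px(c,p):
    q=c["world_to_cam"]@np.r_[p,1.]; q=c["camera_matrix"]@q[:3]; return q[:2]/q[2]
def crop(c,name,u0,u1,v0,v1,s):
    im=cv2.resize(c["img"][v0:v1,u0:u1],None,fx=s,fy=s,interpolation=cv2.INTER_CUBIC)
    for u in range(-(-u0//10)*10,u1,10):
        x=int((u+.5-u0)*s); cv2.line(im,(x,0),(x,8),(255,0,255),1); cv2.putText(im,str(u),(x,20),0,.35,(255,0,255),1)
    for v in range(-(-v0//10)*10,v1,10):
        y=int((v+.5-v0)*s); cv2.line(im,(0,y),(8,y),(255,0,255),1); cv2.putText(im,str(v),(10,y+4),0,.35,(255,0,255),1)
    cv2.imwrite(f"pics/{name}.png",cv2.cvtColor(im,cv2.COLOR_RGB2BGR)); return im
E
python3 - <<'E'
from h import *
c=cam("top")
crop(c,"cad",232,332,190,270,7.5)
a=c["img"]
import cv2
# tray + analyser side by side
A=crop(c,"t1",105,185,200,325,4.7);B=crop(c,"t2",370,465,195,305,4.7)
h=max(A.shape[0],B.shape[0]);p=lambda x:np.pad(x,((0,h-x.shape[0]),(0,0),(0,0)))
m=np.hstack([p(A),p(B)]);cv2.imwrite("pics/side.png",m[:600,:800,::-1]);print(m.shape)
E
```

```text
(588, 822, 3)
```

View pics/cad.png

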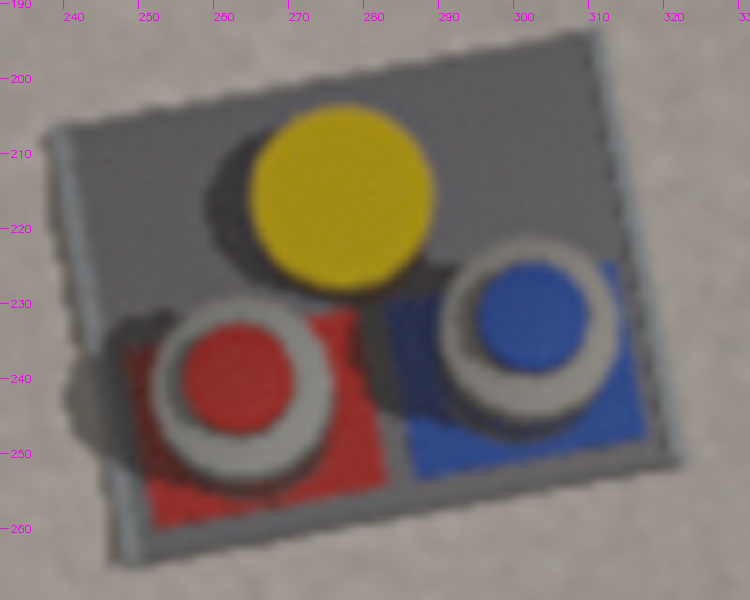

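View pics/side.png

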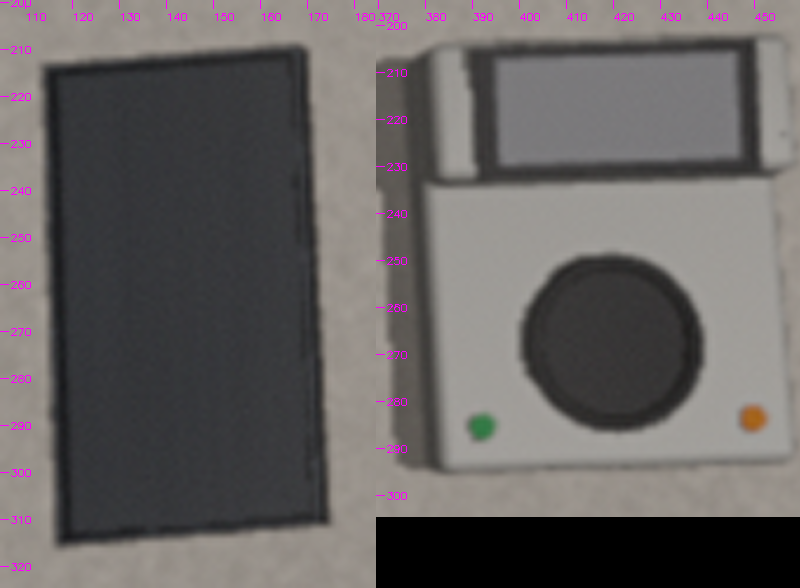

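The cap, lid, pad, tray and well outlines are clear in the crops. Next I convert them to world positions and check them against the given sizes.

Run:
```python
from h import *
np.set_printoptions(precision=4,suppress=True)
c=cam("top")
C=lambda x,y,z:px2w(c,x/7.5+231.5,y/7.5+189.5,z)[:2]
red=C(238,378,.125);blue=C(532,316,.125);jar=C(342,197,.058)
print("red",red,"blue",blue,np.linalg.norm(red-blue),"jar",jar)
m=(red+blue)/2;e=(red-blue)/np.linalg.norm(red-blue);print("row dir deg (y)",np.degrees(np.arctan2(-e[0],e[1])),"jar behind",np.linalg.norm(jar-m),"along",(jar-m)@e)
for n,P in(("redpad",[(158,529),(386,484),(354,310),(127,347)]),("bluepad",[(418,480),(645,437),(614,261),(383,303)])):
    q=np.array([C(*p,.015) for p in P]);print(n,q.mean(0),np.linalg.norm(q-np.roll(q,-1,0),axis=1), np.degrees(np.arctan2(*(q[0]-q[1])[::1]*[-1,1])))
T=lambda x,y,z:px2w(c,x/4.7+104.5,y/4.7+199.5,z)[:2]
q=np.array([T(*p,.02) for p in[(43,66),(305,45),(328,522),(57,546)]]);d=q[0]+q[1]-q[2]-q[3]
print("tray",q.mean(0),np.linalg.norm(q-np.roll(q,-1,0),axis=1),np.degrees(np.arctan2(d[1],d[0])))
A=lambda x,y,z:px2w(c,(x-376)/4.7+369.5,y/4.7+194.5,z)[:2]
print("well",A(612,342,.052),A(520,342,.052)-A(704,342,.052),"front",A(450,470,.045),A(793,458,.045),"deck edge",A(603,180,.045))
s=manip.read_state()
print("home px scene check", w2px(cam("scene"),np.r_[red,.125]),w2px(cam("scene"),np.r_[blue,.125]),w2px(cam("scene"),np.r_[jar,.058]))
```

```text
red [0.5382 0.0468] blue [ 0.5543 -0.03  ] 0.07844151231035558 jar [0.5962 0.0202]
row dir deg (y) 11.835177962429961 jar behind 0.0512936812474025 along 0.0012396278708958312
redpad [0.5389 0.0452] [0.0665 0.0511 0.0663 0.0532] 11.018138897693028
bluepad [ 0.5523 -0.0293] [0.0664 0.0517 0.068  0.0521] 10.578627330077577
tray [0.5041 0.3056] [0.1206 0.217  0.121  0.2176] 4.49679290841953
well [ 0.4883 -0.2757] [0.0002 0.0814] front [ 0.4328 -0.2035] [ 0.4376 -0.3552] deck edge [ 0.5612 -0.2767]
home px scene check [278.8046 169.624 ] [253.7594 182.7781] [283.1996 209.1023]
```

The positions agree with the given sizes: pad spacing 75.7 mm (76 expected), jar 51 mm behind the row (52), tray 121 x 217 mm (120 x 220). The caddy yaw is about 11°. I'll turn the gripper to close along the caddy's x, so the fingers clear the other bottle and the jar, then move over the red bottle.

```bash
cat >> h.py <<'E'
def go(x,y,z=None,close=None):
    "rest of way to target TCP in tool cm (after turning by printed deg)"
    s=manip.read_state(); w,a,b,d=s["orientation"]
    from scipy.spatial.transform import Rotation as Ro
    R=Ro.from_quat([a,b,d,w]).as_matrix(); p=s["tcp_pos"]; z=p[2] if z is None else z
    yd=np.degrees(np.arctan2(R[1,1],R[0,1])); turn=0 if close is None else -(close-yd)
    d=np.array([x,y,z])-p
    R2=R@Ro.from_euler("z",turn,degrees=True).as_matrix()
    print("t",round(s["t"],1),"p",np.round(p,4),"close",round(yd,1),"tilt",np.round(R[:2,2],3),"F",np.round(s["contact_force"],1),"w",round(s["gripper_width"],4))
    print("  shift now-axes",np.round(R.T@d*100,2),"after-turn axes",np.round(R2.T@d*100,2),"turn",round(turn,1))
e=np.array([np.cos(np.radians(11)),np.sin(np.radians(11))]);n=np.array([-e[1],e[0]])
RED=(.5386,.0454);BLUE=(.5531,-.0292);JAR=(.597,.0190);WELL=(.4883,-.2757)
t=np.array([np.cos(np.radians(4.5)),np.sin(np.radians(4.5))]);TR=np.array([.5041,.3056])+.05*t;TB=np.array([.5041,.3056])-.05*t
E
python3 -m jog '[0,0,0,-8.2,0,0,0,-8.2,0,0,0,-8.2,0,0,0,-8.2,0,0,0,-8.2]' 8.5 40
python3 -m jog '[0,0,0,-8.2,0,0,0,-8.2,0,0,0,-8.2,0,0,0,-8.2,0,0,0,-8.2]'
python3 -c "from h import *;go(*RED,.26,11)"
```

```text
t: 0.85
tcp_pos: [0.2205, -0.638, 0.3039]
orientation: [-0.0, 0.864, 0.503, -0.0]
contact_force: [-0.1, 0.2, -0.7]
gripper_width: 0.0849
t: 1.35
tcp_pos: [0.2205, -0.638, 0.3038]
orientation: [-0.0, 0.633, 0.774, 0.0]
contact_force: [0.0, -0.1, 1.1]
gripper_width: 0.0849
t 1.4 p [ 0.2205 -0.638   0.3038] close 11.4 tilt [-0.  0.] F [ 0.  -0.1  1.1] w 0.0849
  shift now-axes [60.69 44.7   4.39] after-turn axes [61.01 44.26  4.39] turn 0.4
```

```bash
python3 -m jog '[3.8,2.8,0,0.4,3.8,2.8,0,0,3.8,2.8,0,0,3.8,2.8,0,0,3.8,2.8,0,0]' >/dev/null
python3 -m jog '[3.8,2.8,0,0,3.8,2.8,0,0,3.8,2.8,0,0,3.8,2.8,0,0,3.8,2.8,0,0]' >/dev/null
python3 -m jog '[3.8,2.8,0,0,3.8,2.8,0,0,3.8,2.8,0,0,3.8,2.8,0,0,3.8,2.8,0,0]' >/dev/null
python3 -m jog '[3,2,2,0,0.5,0.3,2,0,0,0,0,0]'
python3 -c "from h import *;go(*RED,.140,11)"
```

```text
t: 3.15
tcp_pos: [0.5431, 0.0399, 0.2611]
orientation: [-0.002, 0.638, 0.77, -0.001]
contact_force: [-0.3, -0.1, 1.0]
gripper_width: 0.0852
t 3.1 p [0.5431 0.0399 0.2611] close 10.8 tilt [-0.004 -0.   ] F [-0.3 -0.1  1. ] w 0.0852
  shift now-axes [ 0.62 -0.29 12.11] after-turn axes [ 0.62 -0.28 12.11] turn -0.2
```

```bash
python3 -m jog '[0.6,-0.3,2,0,0,0,2,0,0,0,2,0,0,0,0,0,0,0,0,0]'
python3 - <<'E'
from h import *
go(*RED,.140,11)
c=cam("scene");crop(c,"s1",210,350,90,250,3.7)
E
```

```text
t: 3.65
tcp_pos: [0.5396, 0.0434, 0.2053]
orientation: [0.0, 0.639, 0.77, 0.0]
contact_force: [-0.8, -0.5, 1.1]
gripper_width: 0.0846
t 3.6 p [0.5396 0.0434 0.2053] close 10.6 tilt [ 0.001 -0.   ] F [-0.8 -0.5  1.1] w 0.0846
  shift now-axes [ 0.21 -0.07  6.53] after-turn axes [ 0.21 -0.07  6.53] turn -0.4
```

View pics/s1.png

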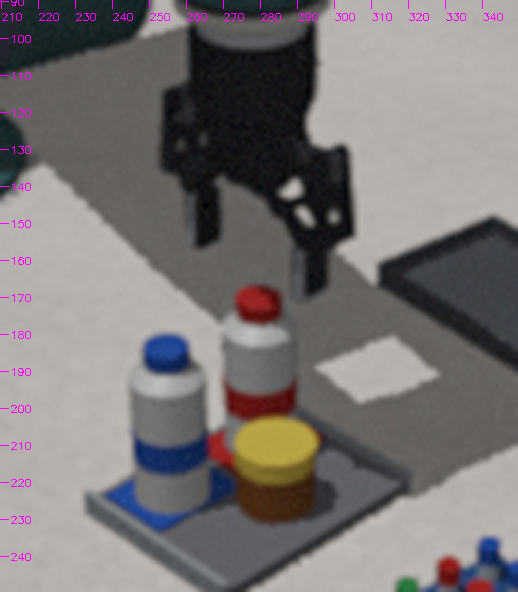

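The fingers (about u 263 and 291) straddle the red cap (u 277), and the jar sits below the front finger. Descend and grip.

```bash
python3 -m jog '[0.2,0,2.2,0,0,0,2.2,0,0,0,2.1,0,0,0,0,0,0,0,0,0]'
python3 -c "from h import *;go(*RED,.140,11)"
python3 -m jog '[0,0,0,0,0,0,0,0,0,0,0,0,0,0,0,0,0,0,0,0]' 4 40
python3 -m jog '[0,0,0,0,0,0,0,0,0,0,0,0,0,0,0,0,0,0,0,0]'
```

```text
t: 4.2
tcp_pos: [0.5396, 0.0459, 0.1405]
orientation: [0.0, 0.638, 0.77, 0.0]
contact_force: [-0.2, 0.0, 0.1]
gripper_width: 0.0849
t 4.2 p [0.5396 0.0459 0.1405] close 10.7 tilt [0.001 0.   ] F [-0.2  0.   0.1] w 0.0849
  shift now-axes [-0.03 -0.11  0.05] after-turn axes [-0.03 -0.11  0.05] turn -0.3
t: 4.7
tcp_pos: [0.5394, 0.046, 0.1401]
orientation: [0.0, 0.638, 0.77, 0.0]
contact_force: [-2.5, -1.1, 8.0]
gripper_width: 0.0469
t: 5.2
tcp_pos: [0.5394, 0.046, 0.1401]
orientation: [0.0, 0.638, 0.77, 0.0]
contact_force: [-2.2, -0.8, 7.3]
gripper_width: 0.0468
```

```bash
python3 -m jog '[0,0,-0.5,0,0,0,-1.5,0,0,0,-2.5,0,0,0,-2,0,0,0,-0.5,0]'
python3 -c "from h import *;go(*TR,.2,11)"
```

```text
t: 5.7
tcp_pos: [0.5398, 0.0461, 0.2124]
orientation: [0.001, 0.638, 0.77, 0.001]
contact_force: [-0.7, 0.5, -1.1]
gripper_width: 0.0471
t 5.7 p [0.5398 0.0461 0.2124] close 10.7 tilt [0.004 0.   ] F [-0.7  0.5 -1.1] w 0.0471
  shift now-axes [25.63  6.26  1.24] after-turn axes [25.59  6.41  1.24] turn -0.3
```

```bash
python3 -m jog '[1.5,0.4,0,0,3,0.7,0,0,3.5,0.9,0,0,3.5,0.9,0,0,3.5,0.9,0,0]' >/dev/null
python3 -m jog '[3.5,0.9,0,0,3.5,0.9,0,0,2.5,0.5,0,0,1.1,0.2,0,0,0,0,0,0]'
python3 -m jog '[0,0,0,0,0,0,0,0,0,0,0,0]'
python3 - <<'E'
from h import *
go(*TR,.135,11)
c=cam("scene");crop(c,"s2",250,420,80,220,4)
E
```

```text
t: 6.7
tcp_pos: [0.553, 0.3106, 0.2078]
orientation: [-0.0, 0.638, 0.77, -0.001]
contact_force: [-0.1, -0.3, -2.0]
gripper_width: 0.0471
t: 7.0
tcp_pos: [0.5538, 0.3083, 0.209]
orientation: [0.0, 0.639, 0.769, 0.0]
contact_force: [0.3, -0.2, -1.7]
gripper_width: 0.0471
t 7.0 p [0.5538 0.3083 0.209 ] close 10.6 tilt [0. 0.] F [ 0.3 -0.2 -1.7] w 0.0471
  shift now-axes [0.11 0.03 7.4 ] after-turn axes [0.11 0.04 7.4 ] turn -0.4
```

View pics/s2.png

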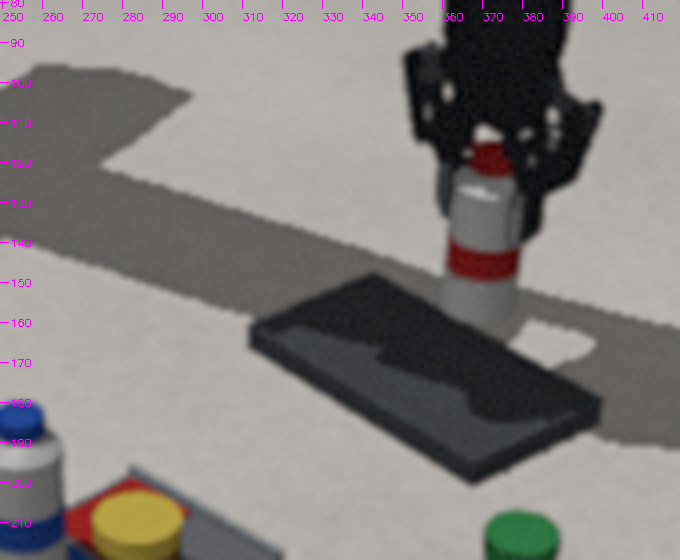

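The red bottle hangs upright in the grip at about u 368, above the tray's far end. Lower it and feel for the floor.

```bash
python3 -m jog '[0.1,0,1.5,0,0,0,2.5,0,0,0,2.5,0,0,0,0.9,0,0,0,0,0]'
python3 -m jog '[0,0,0.2,0,0,0,0.2,0,0,0,0.1,0,0,0,0,0]'
```

```text
t: 7.55
tcp_pos: [0.5529, 0.3098, 0.1331]
orientation: [-0.001, 0.638, 0.77, -0.001]
contact_force: [0.9, 0.7, -2.3]
gripper_width: 0.0467
t: 7.95
tcp_pos: [0.5536, 0.3103, 0.1303]
orientation: [0.0, 0.638, 0.77, 0.0]
contact_force: [-0.4, -0.1, -0.8]
gripper_width: 0.047
```

```bash
python3 -m jog '[0,0,0.1,0,0,0,0,0]' | grep -E "pos|force"
python3 -m jog '[0,0,0.1,0,0,0,0,0]' | grep -E "pos|force"
```

```text
tcp_pos: [0.5536, 0.3103, 0.1293]
contact_force: [0.5, -0.0, -0.5]
tcp_pos: [0.5536, 0.3105, 0.1291]
contact_force: [-4.4, -1.5, 10.0]
```

The force step to 10 N at z 0.129 means the base is on the tray floor. Release and go back for the blue bottle.

```bash
python3 -m jog '[0,0,0,0,0,0,0,0,0,0,0,0,0,0,0,0]' 8.5 | grep -E "width"
python3 -m jog '[0,0,-1,0,0,0,-3,0,0,0,-4,0,0,0,-2,0,0,0,0,0]'
python3 -c "from h import *;go(*BLUE,.205,11)"
```

```text
gripper_width: 0.0848
t: 9.25
tcp_pos: [0.5542, 0.3106, 0.2326]
orientation: [0.001, 0.638, 0.77, 0.003]
contact_force: [0.7, 0.0, -0.2]
gripper_width: 0.0849
t 9.2 p [0.5542 0.3106 0.2326] close 10.7 tilt [0.005 0.003] F [ 0.7  0.  -0.2] w 0.0849
  shift now-axes [-33.38  -6.42   2.67] after-turn axes [-33.34  -6.61   2.67] turn -0.3
```

```bash
python3 -m jog '[-4,-0.8,0,0,-4,-0.8,0,0,-4,-0.8,0,0,-4,-0.8,0,0,-4,-0.8,0,0]' >/dev/null
python3 -m jog '[-4,-0.8,0,0,-4,-0.8,0,0,-3.5,-0.6,0,0,-1.8,-0.4,1,0,0,0,1.6,0]' >/dev/null
python3 -m jog '[0,0,0,0,0,0,0,0]' >/dev/null
python3 - <<'E'
from h import *
go(*BLUE,.140,11)
a=crop(cam("scene"),"a",240,400,90,240,2.5);b=crop(cam("top"),"b",110,270,190,340,2.5)
cv2.imwrite("pics/s3.png",np.hstack([a,b])[:,:,::-1])
E
```

```text
t 10.4 p [ 0.5501 -0.0284  0.2014] close 10.7 tilt [-0.001  0.   ] F [ 0.4 -0.2  1.1] w 0.0851
  shift now-axes [-0.14  0.29  6.14] after-turn axes [-0.14  0.29  6.14] turn -0.3
```

View pics/s3.png

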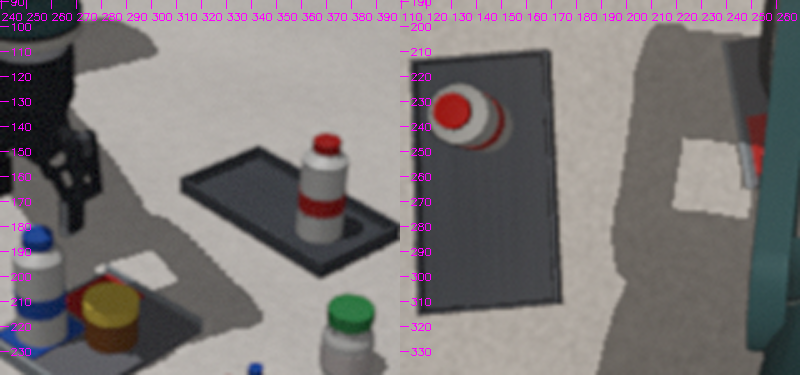

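The red bottle stands upright in the far half of the tray (cap at about 130,234 in the top view, 366,148 in the scene view). Now the blue bottle.

```bash
python3 -m jog '[-0.1,0.3,1,0,0,0,2,0,0,0,2.1,0,0,0,1,0,0,0,0,0]' | grep -E "pos|force"
python3 -m jog '[0,0,0,0,0,0,0,0,0,0,0,0,0,0,0,0,0,0,0,0]' 4 40 | grep -E "pos|width"
python3 -m jog '[0,0,0,0,0,0,0,0,0,0,0,0]' | grep -E "pos|force|width"
python3 -m jog '[0,0,-0.5,0,0,0,-1.5,0,0,0,-2.5,0,0,0,-2,0,0,0,-0.5,0]' | grep -E "pos|force|width"
python3 -c "from h import *;go(*TB,.205,11)"
```

```text
tcp_pos: [0.553, -0.0294, 0.1394]
contact_force: [0.1, -0.1, 1.0]
tcp_pos: [0.5538, -0.0297, 0.1421]
gripper_width: 0.0471
tcp_pos: [0.5538, -0.0297, 0.1421]
contact_force: [-2.1, 0.5, 6.2]
gripper_width: 0.0468
tcp_pos: [0.5541, -0.0297, 0.2144]
contact_force: [0.4, -1.1, -1.6]
gripper_width: 0.047
t 12.3 p [ 0.5541 -0.0297  0.2144] close 10.7 tilt [ 0.004 -0.   ] F [ 0.4 -1.1 -1.6] w 0.047
  shift now-axes [34.41 -3.68  0.89] after-turn axes [34.44 -3.48  0.89] turn -0.3
```

```bash
python3 -m jog '[1.5,-0.5,0,0,3.2,-0.6,0,0,4,-0.6,0,0,4,-0.5,0,0,4,-0.5,0,0]' >/dev/null
python3 -m jog '[4,-0.4,0,0,4,-0.4,0,0,4,-0.2,0,0,3.2,0,0,0,2,0,0,0]' >/dev/null
python3 -m jog '[0.5,0,0,0,0,0,0,0,0,0,0,0]' >/dev/null
python3 -c "from h import *;go(*TB,.1345,11)"
```

```text
t 13.7 p [0.4532 0.3009 0.2105] close 10.7 tilt [-0.001 -0.001] F [-0.4 -0.4 -1.9] w 0.0467
  shift now-axes [0.05 0.13 7.6 ] after-turn axes [0.05 0.13 7.6 ] turn -0.3
```

```bash
python3 -m jog '[0,0.1,1.5,0,0,0,2.5,0,0,0,2.5,0,0,0,1,0,0,0,0,0]' | grep -E "pos|force"
python3 -m jog '[0,0,0.1,0,0,0,0.1,0,0,0,0,0]' | grep -E "pos|force"
python3 -m jog '[0,0,0.1,0,0,0,0,0]' | grep -E "pos|force"
```

```text
tcp_pos: [0.4539, 0.3009, 0.134]
contact_force: [0.6, -0.4, -2.1]
tcp_pos: [0.4546, 0.3019, 0.1347]
contact_force: [-0.1, -0.0, -2.1]
tcp_pos: [0.4544, 0.3018, 0.1331]
contact_force: [-0.1, 0.0, -2.5]
```

```bash
python3 -m jog '[0,0,0.1,0,0,0,0,0]' | grep -E "pos|force"
python3 -m jog '[0,0,0.1,0,0,0,0,0]' | grep -E "pos|force"
```

```text
tcp_pos: [0.4543, 0.3018, 0.1318]
contact_force: [-1.0, -0.2, -2.0]
tcp_pos: [0.4544, 0.3018, 0.1312]
contact_force: [-2.1, -1.1, 2.0]
```

Contact came at 0.131 as predicted. Release, lift and turn toward closing -50° for the jar.

```bash
python3 -m jog '[0,0,0,0,0,0,0,0,0,0,0,0,0,0,0,0]' 8.5 | grep -E "width"
python3 -m jog '[0,0,-1,0,0,0,-3,0,0,0,-4,0,0,0,-2,0,0,0,0,0]' | grep pos
python3 -m jog '[0,0,0,7.6,0,0,0,7.6,0,0,0,7.6,0,0,0,7.6]' >/dev/null
python3 -m jog '[0,0,0,7.6,0,0,0,7.6,0,0,0,7.6,0,0,0,7.6,0,0,0,0]' >/dev/null
python3 -c "from h import *;go(*JAR,.16,-50)"
```

```text
gripper_width: 0.085
tcp_pos: [0.4551, 0.3022, 0.2353]
t 16.9 p [0.4542 0.3017 0.2305] close -50.3 tilt [-0.001 -0.   ] F [ 0.1  0.6 -0. ] w 0.0851
  shift now-axes [-7.08 30.87  7.05] after-turn axes [-7.22 30.83  7.05] turn -0.3
```

```bash
python3 -m jog '[-0.8,3.5,0,0,-0.8,3.5,0,0,-0.8,3.5,0,0,-0.8,3.5,0,0,-0.8,3.5,0,0]' >/dev/null
python3 -m jog '[-0.8,3.5,0,0,-0.8,3.5,1,0,-0.8,3.5,2,0,-0.6,2,2,0,0,0.8,1.5,0]' >/dev/null
python3 -m jog '[0,0,0,0,0,0,0,0]' >/dev/null
python3 - <<'E'
from h import *
go(*JAR,.091,-50)
a=crop(cam("scene"),"a",225,405,90,240,2.6);cs=cam("top");b=crop(cs,"b",110,240,190,340,2.6)
cv2.imwrite("pics/s4.png",np.hstack([a,b])[:,:,::-1])
E
```

```text
t 18.1 p [0.5979 0.0212 0.1662] close -50.0 tilt [-0.  0.] F [0.4 0.1 0.1] w 0.0852
  shift now-axes [-0.21  0.11  7.52] after-turn axes [-0.21  0.11  7.52] turn -0.0
```

View pics/s4.png

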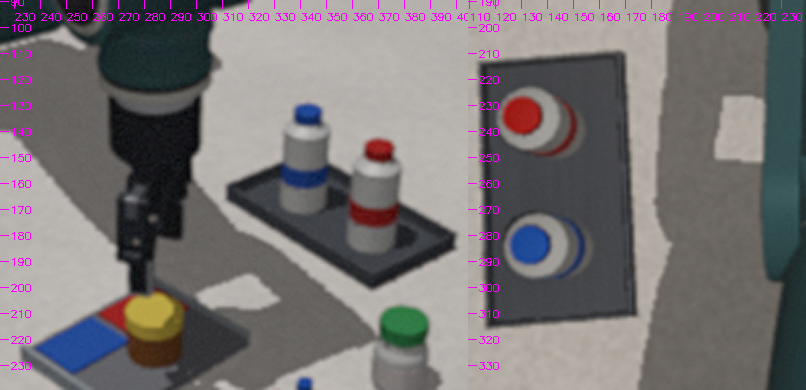

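Both bottles stand upright in the tray (caps at 130,234 and 133,284 in the top view). The gripper is over the jar lid (274,209 in the scene view). Descend and grip the jar lightly.

```bash
python3 -m jog '[-0.2,0.1,1.5,0,0,0,2.5,0,0,0,2.3,0,0,0,1,0,0,0,0,0]' | grep -E "pos|force"
python3 -m jog '[0,0,0,0,0,0,0,0,0,0,0,0,0,0,0,0,0,0,0,0]' 4 30 | grep -E "pos|width"
python3 -m jog '[0,0,0,0,0,0,0,0,0,0,0,0]' | grep -E "pos|force|width"
python3 -m jog '[0,0,-0.5,0,0,0,-2,0,0,0,-3,0,0,0,-4,0,0,0,-1.5,0]' | grep -E "pos|force|width"
python3 -c "from h import *;go(*WELL,.2,-50)"
```

```text
tcp_pos: [0.5964, 0.0187, 0.0914]
contact_force: [0.2, -1.0, 0.3]
tcp_pos: [0.5977, 0.0185, 0.0943]
gripper_width: 0.0495
tcp_pos: [0.5977, 0.0184, 0.0943]
contact_force: [-1.4, 0.2, 6.7]
gripper_width: 0.049
tcp_pos: [0.5979, 0.0184, 0.2075]
contact_force: [0.2, -0.2, -1.6]
gripper_width: 0.0494
t 19.9 p [0.5979 0.0184 0.2075] close -50.1 tilt [ 0.005 -0.   ] F [ 0.2 -0.2 -1.6] w 0.0494
  shift now-axes [-27.27  15.54   0.7 ] after-turn axes [-27.3   15.48   0.7 ] turn -0.1
```

```bash
python3 -m jog '[-1.3,0.7,0,0,-2.6,1.5,0,0,-3.3,1.9,0,0,-3.3,1.9,0,0,-3.3,1.9,0,0]' >/dev/null
python3 -m jog '[-3.3,1.9,0,0,-3.3,1.9,0,0,-3.3,1.9,0,0,-2.3,1.3,0,0,-1.2,0.6,0,0]' >/dev/null
python3 -m jog '[0,0,0,0,0,0,0,0]' >/dev/null
python3 - <<'E'
from h import *
go(*WELL,.135,-50)
a=crop(cam("scene"),"a",90,220,160,300,3);cs=cam("top");b=crop(cs,"b",360,480,190,330,3)
cv2.imwrite("pics/s5.png",np.hstack([a,b])[:,:,::-1])
E
```

```text
t 21.1 p [ 0.4875 -0.2745  0.2022] close -50.2 tilt [-0.001  0.001] F [ 1.1 -0.5 -1.1] w 0.0494
  shift now-axes [-0.02  0.15  6.72] after-turn axes [-0.02  0.15  6.72] turn -0.2
```

View pics/s5.png

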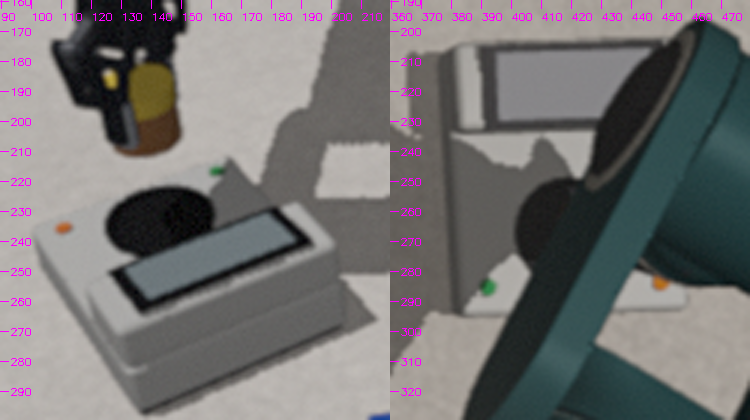

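The jar hangs upright at about (139,190) in the scene view, with the well at about (143,232). I'll cross-check the well position from the scene camera.

Run:
```python
from h import *
c=cam("scene")
print(px2w(c,160/3+89.5,220/3+159.5,.052),w2px(c,[*WELL,.052]))
p=manip.read_state()["tcp_pos"];print("expect jar bottom centre/top px (crop)",[(w2px(c,[p[0],p[1],p[2]-d])-[89.5,159.5])*3 for d in(.0823,.0363)])
```

```text
[ 0.4929618  -0.27704008  0.052     ] [142.62852809 231.53009944]
expect jar bottom centre/top px (crop) [array([146.07955088, 138.07648703]), array([135.12839358,  83.17885689])]
```

The two views of the well differ by about 5 mm in x, against a margin of 8 mm. I aim between them at (0.490, -0.276), lower to just above the rim and then feel down.

```bash
python3 -c "from h import *;go(.49,-.276,.136,-50)"
python3 -m jog '[-0.1,0.3,1.5,0,0,0,2.5,0,0,0,1.9,0,0,0,0.5,0,0,0,0,0]' | grep -E "pos|force"
python3 -m jog '[0,0,0,0,0,0,0.1,0,0,0,0,0]' | grep -E "pos|force"
python3 -c "from h import *;go(.49,-.276,.1303,-50)"
```

```text
t 21.3 p [ 0.488  -0.274   0.2027] close -50.1 tilt [-0.  0.] F [-0.6 -0.6 -0.7] w 0.0488
  shift now-axes [0.02 0.28 6.67] after-turn axes [0.02 0.28 6.67] turn -0.1
tcp_pos: [0.4887, -0.2775, 0.1378]
contact_force: [0.1, -0.1, -1.3]
tcp_pos: [0.4891, -0.278, 0.1386]
contact_force: [-0.3, -0.0, -1.4]
t 22.1 p [ 0.4891 -0.278   0.1386] close -50.1 tilt [ 0.001 -0.001] F [-0.3 -0.  -1.4] w 0.0494
  shift now-axes [ 0.19 -0.09  0.83] after-turn axes [ 0.19 -0.09  0.83] turn -0.1
```

```bash
python3 -m jog '[0.2,-0.1,0.3,0,0,0,0.2,0,0,0,0,0]' | grep -E "pos|force"
python3 -m jog '[0,0,0.1,0,0,0,0,0]' | grep -E "pos|force"
python3 -m jog '[0,0,0.1,0,0,0,0,0]' | grep -E "pos|force"
```

```text
tcp_pos: [0.4897, -0.2756, 0.1325]
contact_force: [-0.3, 0.0, -1.2]
tcp_pos: [0.4897, -0.2758, 0.1318]
contact_force: [-0.1, 0.1, -1.3]
tcp_pos: [0.4897, -0.2758, 0.1308]
contact_force: [-0.4, 0.7, -1.0]
```

```bash
python3 -m jog '[0,0,0.1,0,0,0,0,0]' | grep -E "pos|force"
python3 -m jog '[0,0,0.05,0,0,0,0,0]' | grep -E "pos|force"
```

```text
tcp_pos: [0.4899, -0.2759, 0.1303]
contact_force: [-1.9, 1.2, 5.2]
tcp_pos: [0.4899, -0.2759, 0.1303]
contact_force: [-4.1, 3.5, 9.7]
```

Contact at 0.1303 is exactly the predicted floor height. Release, rise, turn back and look.

```bash
python3 -m jog '[0,0,-0.05,0,0,0,0,0,0,0,0,0,0,0,0,0]' 8.5 | grep -E "width|force"
python3 -m jog '[0,0,-1,0,0,0,-3,0,0,0,-4,0,0,0,-2,0,0,0,0,0]' | grep pos
python3 -m jog '[0,0,0,-7.6,0,0,0,-7.6,0,0,0,-7.6,0,0,0,-7.6]' >/dev/null
python3 -m jog '[0,0,0,-7.6,0,0,0,-7.6,0,0,0,-7.6,0,0,0,-7.6,0,0,0,0]' >/dev/null
python3 -c "from h import *;go(.4545,.3018,.232,11)"
```

```text
contact_force: [0.4, 0.2, 0.2]
gripper_width: 0.0851
tcp_pos: [0.4905, -0.2762, 0.2343]
t 25.0 p [ 0.4896 -0.2757  0.2295] close 10.8 tilt [-0.001  0.   ] F [-0.6 -0.6  0.1] w 0.0848
  shift now-axes [57.39  7.37 -0.23] after-turn axes [57.36  7.57 -0.23] turn -0.2
```

```bash
python3 -m jog '[3,0.4,0,0,4.4,0.5,0,0,4.4,0.6,0,0,4.4,0.6,0,0,4.4,0.6,0,0]' >/dev/null
python3 -m jog '[4.4,0.6,0,0,4.4,0.6,0,0,4.4,0.6,0,0,4.4,0.6,0,0,4.4,0.6,0,0]' >/dev/null
python3 -m jog '[4.4,0.5,0,0,4.4,0.5,0,0,4,0.4,1,0,2,0.3,2,0,0,0,0,0]' >/dev/null
python3 - <<'E'
from h import *
go(.4545,.3018,.132,11)
c=cam("top");a=crop(c,"a",230,340,185,325,3.3)
b=crop(c,"b",360,480,185,325,3.3)
cv2.imwrite("pics/s6.png",np.hstack([a,b])[:,:,::-1])
E
```

```text
t 26.5 p [0.455  0.3037 0.1969] close 10.6 tilt [-0.004 -0.002] F [ 0.1 -0.5 -0.6] w 0.085
  shift now-axes [-0.17 -0.06  6.49] after-turn axes [-0.17 -0.06  6.49] turn -0.4
```

View pics/s6.png

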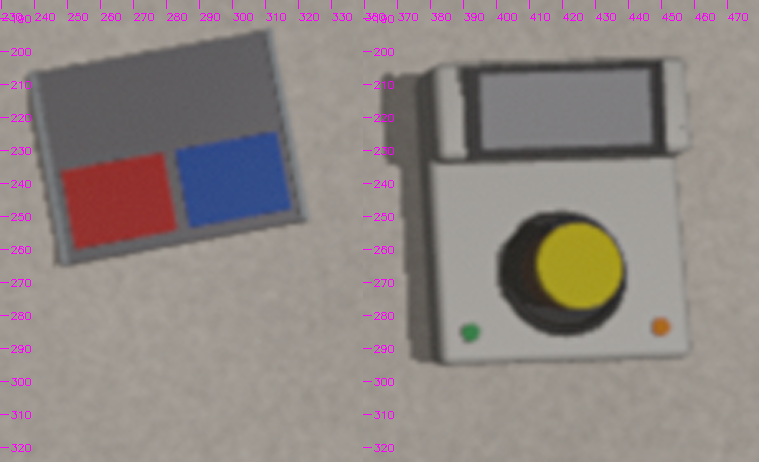

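The jar is in the well (lid at about 425,265) and both pads are now fully visible. I'll measure the pads again by colour segmentation and check the jar's position.

Run:
```python
from h import *
c=cam("top");print("jar",px2w(c,425,264.8,.094),"well again",px2w(c,(561.5-363)/3.3+359.5,273/3.3+184.5,.052))
hsv=cv2.cvtColor(c["img"],cv2.COLOR_RGB2HSV)
for n,lo,hi in(("red",(0,120,60),(8,255,255)),("red2",(172,120,60),(180,255,255)),("blue",(105,120,60),(125,255,255))):
    m=cv2.inRange(hsv,lo,hi);m[:215]=0;m[270:]=0;m[:,:240]=0;m[:,325:]=0
    ct=cv2.findContours(m,cv2.RETR_EXTERNAL,cv2.CHAIN_APPROX_NONE)[0]
    if not ct: continue
    r=cv2.minAreaRect(max(ct,key=cv2.contourArea));print(n,r,px2w(c,*r[0],.015))
```

```text
jar [ 0.49081508 -0.27576023  0.094     ] well again [ 0.4884158  -0.27557869  0.052     ]
red ((265.6679992675781, 245.4240264892578), (23.791767120361328, 31.215513229370117), 79.69515228271484) [0.53820789 0.04517338 0.015     ]
red2 ((268.0, 257.0), (0.0, 0.0), 0.0) [0.51326936 0.04010019 0.015     ]
blue ((300.23583984375, 238.92453002929688), (23.281784057617188, 30.71475601196289), 79.3803482055664) [ 0.5521016 -0.0294601  0.015    ]
```

The jar sits upright within 2.5 mm of the well centre, and the pads match the earlier estimate. Now the blue bottle goes back, gripped where I released it.

```bash
python3 -m jog '[-0.1,0,1,0,0,0,2,0,0,0,2,0,0,0,1.3,0,0,0,0,0]' | grep -E "pos|force"
python3 -c "from h import *;go(.4545,.3018,.132,11)"
python3 -m jog '[0,0,0,0,0,0,0,0,0,0,0,0,0,0,0,0,0,0,0,0]' 4 40 | grep -E "pos|width"
python3 -m jog '[0,0,0,0,0,0,0,0,0,0,0,0]' | grep -E "pos|force|width"
python3 -m jog '[0,0,-0.5,0,0,0,-1.5,0,0,0,-2.5,0,0,0,-2,0,0,0,-0.5,0]' | grep -E "pos|force|width"
python3 -c "from h import *;go(.5534,-.0295,.21,11)"
```

```text
tcp_pos: [0.4561, 0.3, 0.1353]
contact_force: [-0.8, -0.1, -0.3]
t 27.1 p [0.4561 0.3    0.1353] close 10.6 tilt [-0.002 -0.001] F [-0.8 -0.1 -0.3] w 0.0852
  shift now-axes [ 0.2  -0.13  0.33] after-turn axes [ 0.21 -0.13  0.33] turn -0.4
tcp_pos: [0.4567, 0.3013, 0.1382]
gripper_width: 0.0469
tcp_pos: [0.4567, 0.3013, 0.1382]
contact_force: [-2.5, -0.2, 5.6]
gripper_width: 0.0471
tcp_pos: [0.457, 0.3014, 0.2105]
contact_force: [0.6, -0.1, -1.0]
gripper_width: 0.0471
t 28.4 p [0.457  0.3014 0.2105] close 10.7 tilt [0.004 0.002] F [ 0.6 -0.1 -1. ] w 0.0471
  shift now-axes [-3.43e+01  3.34e+00  1.00e-02] after-turn axes [-3.432e+01  3.150e+00  1.000e-02] turn -0.3
```

```bash
python3 -m jog '[-1.5,0,0,0,-3.2,0,0,0,-4,0.4,0,0,-4,0.5,0,0,-4,0.5,0,0]' >/dev/null
python3 -m jog '[-4,0.5,0,0,-4,0.4,0,0,-4,0.4,0,0,-3.2,0.4,0,0,-2,0.2,0,0]' >/dev/null
python3 -m jog '[-0.5,0,0,0,0,0,0,0,0,0,0,0]' >/dev/null
python3 -c "from h import *;go(.5536,-.0300,.152,11)"
```

```text
t 29.7 p [ 0.5521 -0.0305  0.2065] close 10.7 tilt [-0.001  0.   ] F [-0.3  0.8 -2.7] w 0.0466
  shift now-axes [0.02 0.16 5.45] after-turn axes [0.02 0.16 5.45] turn -0.3
```

```bash
python3 -m jog '[0,0.15,1,0,0,0,2,0,0,0,1.7,0,0,0,0.5,0,0,0,0,0]' | grep -E "pos|force"
python3 -m jog '[0,0,0,0,0,0,0,0,0,0,0,0]' | grep -E "force"
python3 -c "from h import *;go(.5536,-.0300,.1492,11)"
```

```text
tcp_pos: [0.5536, -0.0303, 0.1538]
contact_force: [0.2, 0.5, -1.1]
contact_force: [-1.2, -0.1, -1.4]
t 30.5 p [ 0.5543 -0.0307  0.1556] close 10.7 tilt [ 0.001 -0.   ] F [-1.2 -0.1 -1.4] w 0.0465
  shift now-axes [ 0.08 -0.05  0.64] after-turn axes [ 0.08 -0.05  0.64] turn -0.3
```

```bash
python3 -m jog '[0.1,-0.05,0.3,0,0,0,0.2,0,0,0,0,0]' | grep -E "pos|force"
python3 -m jog '[0,0,0.1,0,0,0,0,0]' | grep -E "pos|force"
python3 -m jog '[0,0,0.1,0,0,0,0,0]' | grep -E "pos|force"
```

```text
tcp_pos: [0.5532, -0.0297, 0.1495]
contact_force: [-1.0, -0.0, -1.6]
tcp_pos: [0.5534, -0.0298, 0.1493]
contact_force: [-2.9, -0.6, 1.6]
tcp_pos: [0.5535, -0.0299, 0.1492]
contact_force: [-6.5, -1.2, 13.1]
```

Contact at 0.1492 as predicted. Back off slightly, release and go for the red bottle, gripping where I left it (0.5536, 0.3104).

```bash
python3 -m jog '[0,0,-0.1,0,0,0,0,0,0,0,0,0,0,0,0,0]' 8.5 | grep -E "width|force"
python3 -m jog '[0,0,-1,0,0,0,-3,0,0,0,-3,0,0,0,-1,0,0,0,0,0]' | grep pos
python3 -m jog '[3,0.6,0,0,4,0.8,0,0,4,0.8,0,0,4,0.8,0,0,4,0.8,0,0]' >/dev/null
python3 -m jog '[4,0.8,0,0,4,0.8,0,0,4,0.8,0,0,2.4,0.4,0,0,0,0,0,0]' >/dev/null
python3 - <<'E'
from h import *
go(.5536,.3104,.132,11)
crop(cam("top"),"s7",230,350,185,275,6)
E
```

```text
contact_force: [0.6, -0.0, 0.2]
gripper_width: 0.0849
tcp_pos: [0.5538, -0.0298, 0.231]
t 33.1 p [0.5556 0.3132 0.2269] close 10.8 tilt [-0.002 -0.001] F [ 0.5 -1.4 -0.3] w 0.0851
  shift now-axes [-0.24 -0.23  9.49] after-turn axes [-0.24 -0.23  9.49] turn -0.2
```

View pics/s7.png

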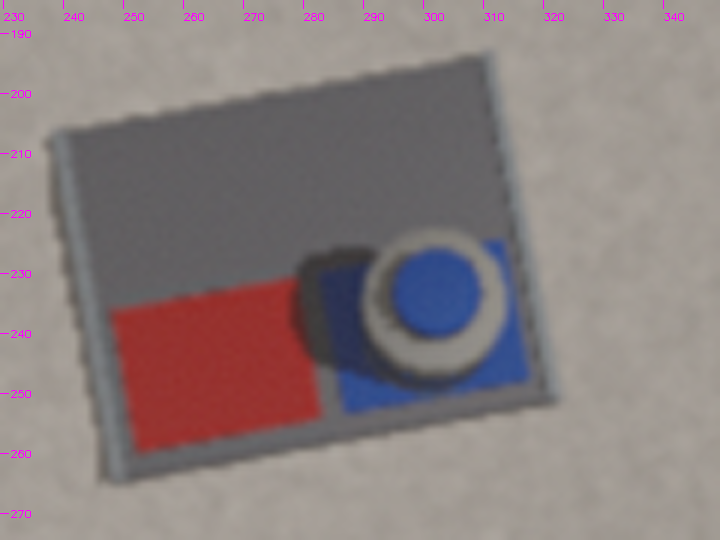

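The blue bottle stands on its pad with its cap at about (302.3,233.2), against (302.4,231.6) at the start. That may be 2–3 mm nearer the robot, so I'll compare it numerically.

```bash
cat >> h.py <<'E'
def cap(img,col,box):
    h=cv2.cvtColor(img,cv2.COLOR_RGB2HSV); m=cv2.inRange(h,*{"blue":((105,120,60),(125,255,255)),"red":((0,120,60),(8,255,255))}[col])
    u0,u1,v0,v1=box; k=np.zeros_like(m);k[v0:v1,u0:u1]=m[v0:v1,u0:u1]
    n,l,s,ce=cv2.connectedComponentsWithStats(k); i=1+np.argmax(s[1:,4]); return ce[i],s[i]
E
python3 - <<'E'
from h import *
c=cam("top");a=cv2.imread("pics/top0.png")[:,:,::-1].copy()
for im in(a,c["img"]):
    q,s=cap(im,"blue",(293,312,223,241));print("top",q,s,px2w(c,*q,.125))
d=cam("scene");b=cv2.imread("pics/scene0.png")[:,:,::-1].copy()
for im in(b,d["img"]):
    q,s=cap(im,"blue",(240,270,175,196));print("scene",q,s,px2w(d,*q,.119))
q,s=cap(a,"red",(255,272,230,249));print("red0",q,s,px2w(c,*q,.125))
E
```

```text
top [302.47712418 231.96078431] [296 226  14  13 153] [ 0.55367016 -0.03003505  0.125     ]
top [302.24025974 233.45454545] [296 227  14  14 154] [ 0.55072535 -0.02954544  0.125     ]
scene [254.47311828 185.17204301] [249 181  12  10  93] [ 0.55551135 -0.02909309  0.119     ]
scene [254.08333333 184.58333333] [249 180  11  10  96] [ 0.55294061 -0.0285714   0.119     ]
red0 [263.31515152 240.15151515] [256 233  15  15 165] [0.53773436 0.04665766 0.125     ]
```

Both cameras put the blue bottle about 2.8 mm nearer the robot than at the start. Against the measured pad centre it is 1.5 mm off, so it is centred well enough. Continue with the red bottle.

```bash
python3 -m jog '[-0.2,-0.2,2,0,0,0,3,0,0,0,3,0,0,0,1.4,0,0,0,0,0]' | grep -E "pos|force"
python3 -m jog '[0,0,0,0]' >/dev/null
python3 -c "from h import *;go(.5536,.3104,.132,11)"
```

```text
tcp_pos: [0.5542, 0.3073, 0.1329]
contact_force: [0.3, -0.3, 0.7]
t 33.9 p [0.5552 0.3081 0.136 ] close 10.6 tilt [0.001 0.   ] F [-0.2  0.4  0.6] w 0.0849
  shift now-axes [ 0.26 -0.12  0.4 ] after-turn axes [ 0.26 -0.11  0.4 ] turn -0.4
```

```bash
python3 -m jog '[0.25,-0.1,0.4,0,0,0,0,0,0,0,0,0]' | grep -E "pos|force"
python3 -m jog '[0,0,0,0,0,0,0,0,0,0,0,0,0,0,0,0,0,0,0,0]' 4 40 | grep -E "pos|width"
python3 -m jog '[0,0,0,0,0,0,0,0,0,0,0,0]' | grep -E "pos|force|width"
python3 -m jog '[0,0,-0.5,0,0,0,-1.5,0,0,0,-2.5,0,0,0,-2,0,0,0,-0.5,0]' | grep -E "pos|force|width"
python3 -c "from h import *;go(.5397,.0456,.205,11)"
```

```text
tcp_pos: [0.5534, 0.3108, 0.1316]
contact_force: [-0.4, 0.4, -0.0]
tcp_pos: [0.5534, 0.3107, 0.1313]
gripper_width: 0.0473
tcp_pos: [0.5534, 0.3107, 0.1313]
contact_force: [-2.5, -1.0, 5.8]
gripper_width: 0.0472
tcp_pos: [0.554, 0.3109, 0.2044]
contact_force: [-0.4, -0.1, -1.9]
gripper_width: 0.0473
t 35.5 p [0.554  0.3109 0.2044] close 10.7 tilt [0.004 0.002] F [-0.4 -0.1 -1.9] w 0.0473
  shift now-axes [-25.81  -6.31  -0.11] after-turn axes [-25.77  -6.46  -0.11] turn -0.3
```

```bash
python3 -m jog '[-1.5,-0.4,0,0,-3,-0.7,0,0,-3.5,-0.9,0,0,-3.5,-0.9,0,0,-3.5,-0.9,0,0]' >/dev/null
python3 -m jog '[-3.5,-0.9,0,0,-3.5,-0.8,0,0,-2.5,-0.5,0,0,-1.3,-0.3,0,0,0,0,0,0]' >/dev/null
python3 -m jog '[0,0,0,0,0,0,0,0]' >/dev/null
python3 -c "from h import *;go(.5397,.0456,.1465,11)"
```

```text
t 36.6 p [0.5391 0.0462 0.2006] close 10.7 tilt [-0.  0.] F [ 0.4  0.1 -2.2] w 0.047
  shift now-axes [-0.07  0.05  5.41] after-turn axes [-0.07  0.05  5.41] turn -0.3
```

```bash
python3 -m jog '[-0.05,0.05,1,0,0,0,2,0,0,0,1.7,0,0,0,0.5,0,0,0,0,0]' | grep -E "pos|force"
python3 -m jog '[0,0,0,0,0,0,0,0,0,0,0,0]' | grep -E "force"
python3 -c "from h import *;go(.5397,.0456,.1423,11)"
```

```text
tcp_pos: [0.5395, 0.0454, 0.1479]
contact_force: [0.3, -0.3, -2.5]
contact_force: [-0.2, -0.1, -1.8]
t 37.5 p [0.54   0.0451 0.1496] close 10.7 tilt [0.001 0.   ] F [-0.2 -0.1 -1.8] w 0.0471
  shift now-axes [ 0.06 -0.02  0.73] after-turn axes [ 0.06 -0.02  0.73] turn -0.3
```

```bash
python3 -m jog '[0.05,0,0.4,0,0,0,0.2,0,0,0,0,0]' | grep -E "pos|force"
python3 -m jog '[0,0,0.1,0,0,0,0,0]' | grep -E "pos|force"
python3 -m jog '[0,0,0.05,0,0,0,0,0]' | grep -E "pos|force"
```

```text
tcp_pos: [0.5395, 0.0455, 0.1425]
contact_force: [-0.2, -0.4, -1.3]
tcp_pos: [0.5397, 0.0455, 0.1422]
contact_force: [-2.1, -0.3, 3.8]
tcp_pos: [0.5398, 0.0455, 0.1422]
contact_force: [-4.7, -1.0, 9.5]
```

Contact is where predicted. Release, rise and move the arm back out of view toward the tray side, at height.

```bash
python3 -m jog '[0,0,-0.1,0,0,0,0,0,0,0,0,0,0,0,0,0]' 8.5 | grep -E "width|force"
python3 -m jog '[0,0,-1,0,0,0,-3,0,0,0,-4,0,0,0,-3,0,0,0,0,0]' | grep pos
python3 -m jog '[3,0,0,0,4,0,0,0,4,0,0,0,4,0,0,0,4,0,0,0]' >/dev/null
python3 -m jog '[4,0,0,0,3,0,0,0,2,0,0,0,0,0,0,0,0,0,0,0]' | grep pos
python3 - <<'E'
from h import *
c=cam("top");d=cam("scene")
for col,b,b2 in(("blue",(293,312,223,241),(240,270,175,196)),("red",(255,272,231,249),(270,290,160,182))):
    q,s=cap(c["img"],col,b);print(col,q,s,px2w(c,*q,.125)[:2])
    q,s=cap(d["img"],col,b2);print("  scene",q,s[:4],px2w(d,*q,.119)[:2])
b=cv2.imread("pics/scene0.png")[:,:,::-1].copy();q,s=cap(b,"red",(270,290,160,182));print("  scene red start",q,s[:4],px2w(d,*q,.119)[:2])
A=crop(c,"a",230,335,185,270,3.6)
B=crop(c,"b",370,470,195,305,3.6)
S=crop(d,"c",90,420,120,330,2)
h=max(A.shape[0],B.shape[0]);p=lambda x:np.pad(x,((0,h-x.shape[0]),(0,0),(0,0)))
cv2.imwrite("pics/s8.png",np.hstack([p(A),p(B)])[:,:,::-1]);
E
```

```text
contact_force: [0.3, 0.6, 0.1]
gripper_width: 0.0852
tcp_pos: [0.5407, 0.0456, 0.2579]
tcp_pos: [0.4877, 0.3206, 0.2522]
blue [302.25806452 233.41290323] [296 227  14  14 155] [ 0.55080736 -0.02958104]
  scene [254.05154639 184.62886598] [249 180  11  10] [ 0.55306228 -0.02872642]
red [263.52760736 239.53374233] [257 233  14  14 163] [0.53894598 0.04624645]
  scene [279.42352941 171.98823529] [274 168  12   9] [0.53951029 0.04760269]
  scene red start [279.38554217 171.8313253 ] [274 168  11   9] [0.53887801 0.04790867]
```

View pics/s8.png

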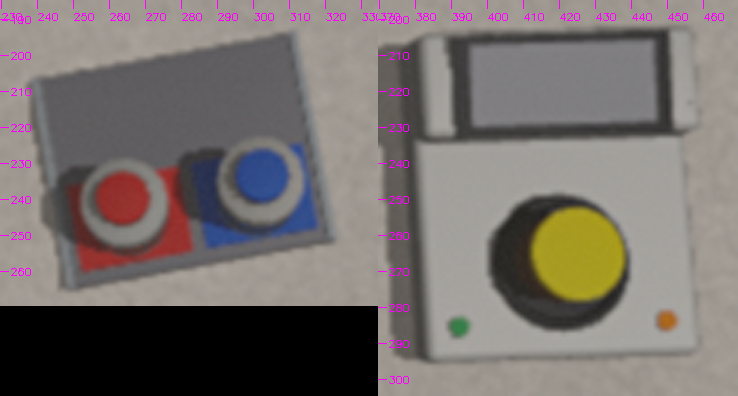

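View pics/c.png

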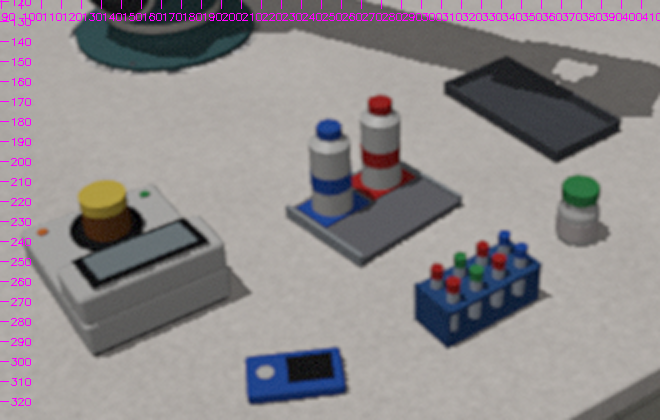

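Everything stands upright and in place: bottles on their own pads, jar in the well, tray empty, bystanders where they were. Handing in.

```bash
python3 -c "
from station import manip;print(manip.read_state()['t'],manip.finish_job())"
```

```text
the job is handed in; nothing more can be done
40.15 None
```

The job is done and handed in at t = 40 s. I stood both bottles in the tray, put the jar in the analyser well, and only then returned the blue and red bottles to their own pads.

**Last checks:** The final pictures show all three items upright, the tray empty and the gripper clear. The tube rack, pot and meter look unmoved.
- **Red bottle:** it is within about 1 mm of where it started.
- **Blue bottle:** both cameras put it 2.6–2.8 mm nearer the robot than at the start, but only about 1.5 mm from the measured pad centre. I left it there.
- **Jar:** it touched the well floor at the expected height and measured about 2.5 mm from the well centre. The two camera views of the well disagreed by about 5 mm in x, so I aimed between them.
- **Contact forces:** no reading went above about 15 N. They were read only at the end of moves, so a brief peak could have been missed.

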